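Sort the jigsaw corner pieces into their dishes by size

TASK

The walnut pieces of several wooden jigsaws lie mixed on the bench: pick out the three corner pieces (those with two straight sides) and put each in the porcelain dish of its own size, the large one in the large dish, the medium in the medium, the small in the small, lying flat on the dish's floor, right way up and roughly in the middle. Set each down gently rather than dropping it, and leave the two edge pieces, the loupe and the clock where they are.

Things in the scene. Friction and masses are not known exactly. Their poses are not given: they have to be found in the camera images.
- corner_large: The large corner piece: a walnut jigsaw piece, loose on the bench, a 56 x 56 mm square, 20 mm thick, lying flat. A corner piece has two straight sides (-x and -y, meeting at a corner), one round knob that sticks out 12 mm in the middle of its +x side, and one socket (notch 14 mm wide, 11 mm deep) in the middle of its +y side. Origin: centre of the square at its underside; z up. It is gripped best across y, over the socket, 56 mm wide. About 45 g.
- corner_medium: The medium corner piece: a walnut jigsaw piece, loose on the bench, a 44 x 44 mm square, 20 mm thick, lying flat. A corner piece has two straight sides (-x and -y, meeting at a corner), one round knob that sticks out 11 mm in the middle of its +x side, and one socket (notch 12 mm wide, 11 mm deep) in the middle of its +y side. Origin: centre of the square at its underside; z up. It is gripped best across y, over the socket, 44 mm wide. About 28 g.
- corner_small: The small corner piece: a walnut jigsaw piece, loose on the bench, a 32 x 32 mm square, 20 mm thick, lying flat. A corner piece has two straight sides (-x and -y, meeting at a corner), one round knob that sticks out 10 mm in the middle of its +x side, and one socket (notch 10 mm wide, 11 mm deep) in the middle of its +y side. Origin: centre of the square at its underside; z up. It is gripped best across y, over the socket, 32 mm wide. About 16 g.
- edge_a: An edge piece, not wanted: walnut jigsaw piece, 54 x 36 mm oblong (long along x), 20 mm thick, with two knobs sticking out 11 mm on opposite sides (+x and -x), a socket 12 mm wide and 11 mm deep in +y and only one straight side (-y). Origin: centre of the oblong at its underside. Loose.
- edge_b: An edge piece, not wanted: walnut jigsaw piece, 46 x 28 mm oblong (long along x), 20 mm thick, with two knobs sticking out 10 mm on opposite sides (+x and -x), a socket 10 mm wide and 11 mm deep in +y and only one straight side (-y). Origin: centre of the oblong at its underside. Loose.
- dish_large: The large dish: round shallow white porcelain dish, 132 mm across the rim, 14 mm high, flat inner floor at least 112 mm across and 5 mm above the bench, wall 4 mm, flaring outward. It stays put on the bench. Origin: centre of its underside; z up.
- dish_medium: The medium dish: round shallow white porcelain dish, 110 mm across the rim, 14 mm high, flat inner floor at least 90 mm across and 5 mm above the bench, wall 4 mm, flaring outward. It stays put on the bench. Origin: centre of its underside; z up.
- dish_small: The small dish: round shallow white porcelain dish, 90 mm across the rim, 14 mm high, flat inner floor at least 70 mm across and 5 mm above the bench, wall 4 mm, flaring outward. It stays put on the bench. Origin: centre of its underside; z up.
- loupe: Round nickel-and-glass loupe standing on the bench, 44 mm diameter, 32 mm high, loose; a bystander. Origin: centre of its underside.
- clock: Nickel-plated desk clock, 70 mm wide (y), 34 mm deep (x), 79 mm high, dial towards its -x, loose; a bystander. Origin: centre of its underside.
Things that resemble listed ones, but are neither listed nor needed, are in the scene too. What is shaped like the corner_large but red or yellow is not meant.

How it is judged:
By the outcome, as a careful person would: the job done as asked, in the order asked, and still so for the second after the job is handed in, with the robot touching nothing.
It also fails if it takes over 80 s, if anything falls off the work surface, if the arm or the gripper's body presses on something with over 40 N, if the wrist force passes 120 N, or if a joint passes its speed limit or range.

ROBOT

A 6-joint arm with a two-finger parallel gripper is mounted at the origin on the work surface. World frame = base frame: x ahead of the robot, y to its left, z up, the work surface at z = 0. Lengths are in mm, angles in rad, forces in N, time in s.
With the tool pointing down it reaches from about 350 to 975 mm from the base axis. Payload 7.1 kg.
Tool frame: the origin (TCP) lies at the centre of the arm's flange, where the gripper is bolted on; the fingertips stand 182 mm ahead of it and the grasp point (between the pads) lies 163 mm ahead of it; z points along the fingers, y is the line along which they close (so a half turn about z gives the same grasp; the last joint's range is limited). The gripper opens to 88 mm and grips with 3 to 60 N. Pads are 20 mm wide; open, the fingers measure 115 mm over their backs; the gripper's body (75 mm by 178 mm) begins 61 mm behind the grasp point.
Start: joints at [-1.315, 0.423, 1.63, -0, 1.089, -0.019], TCP at [169.615, -601.529, 404.675] pointing down, gripper open.
Joint ranges: [-3, 3], [-0.9, 2.11], [0.09, 2.58], [-1.31, 4.45], [0.11, 2.69], [-2.54, 2.54]. Speed limits (rad/s): [2.39, 2.39, 3.01, 3.14, 3.14, 3.14].

INTERFACE

Orientations are given as a rotation vector (axis times angle).
In Python, from workcell import readout, get_image, ctrl gives the robot as it stands.
- The arm moves only by the tool step_arm, never from a script. Its argument "targets" is a list that holds one entry, the list of rows, each a list of 7 numbers: the shift along the world's x, y, z as a fraction of full scale, then the turn, a rotation vector about the world's x, y, z as a fraction of full scale, then the opening, from 0 (shut) to 1 (fully open). In form: [[[dx, dy, dz, wx, wy, wz, claw], ...]]. A call has exactly 5 rows; each row shifts and turns the commanded pose from where the row before left it; what a row does not reach is not made up. Full scale, the value 1, is 0.05 m for a shift and 4 degrees for a turn. A row lasts 1/8 s, in which the tool goes at most 62.5 mm and 10.7 degrees, less where a joint would pass 70% of its speed; a pose out of reach is approached as far as the arm can. A call with a number of a shift or a turn outside -1 to 1 is refused whole. A call with a gripper value outside its range is refused whole. The fingers move at their own pace and stop on an object; the grip force is fixed at half the most. Time passes only in rows, so rows that do not move let the fingers close, or fill a call up. It gives the time, the measured TCP pose, the force, the opening and the grip force at its end, in the units of the state.
- readout.get_obs(): the state, without advancing time (a new reading comes with each control period).
- get_image(name): name is "scene" or "top"; returns a dict with "pixels" (400x640x3 uint8, red, green, blue), "intrinsics" (3x3 intrinsics, pixels), "k1" (the pictures are not rectified: a ray, as slopes to the right and down, at radius r is drawn at 1 + k1 r^2 times it, then the intrinsics apply), "extrinsics" (4x4, takes a point from world to camera coordinates). Camera axes: x right, y down, z forward; pixel columns grow to the right and rows downward; lengths in mm; the calibration is good to about 2 mm. A picture is of the moment at which its call begins. There is no depth.
- ctrl.close_job(): hands the job in; it is judged then, once.
The state is a dict: "t": time; "qpos": joint angles; "qvel": joint speeds; "joint_torque": joint torques, N m; "ee_pos": TCP position; "orientation": TCP orientation; "ft_force": force on the tool from outside, world axes, zero at the start; "moment": the same for the moment, N m; "width": finger opening in mm; "grasp_force": force on a finger pad.
Only numpy, scipy, OpenCV 4.12 (cv2) and the standard library are available. Lean on these libraries where they do the work, as an engineer would, in place of code of your own. Each camera call takes 0.05 s, during which the arm holds its last target. There are 200 camera calls.

## Working session

There is one attempt and no reset: what is moved stays moved. The work goes in short steps, Python scripts to look and compute and a tool call to move; the robot and the scene stay as the last step left them, time stands still between calls to the robot, and variables do not carry over. Pictures are saved under pics/ and viewed, at most 14 in all, crops included, and the job is handed in when it is done.

Besides the shell and the picture viewer there is one more tool, called after "Call:" in YAML: its name, and indented under it one key for each argument. step_arm: Moves the arm, as the interface text tells. Shift numbers are shares of 0.05 m and turn numbers shares of 4 degrees, none past 1 either way. Its arguments: {"type":"object","properties":{"targets":{"type":"array"}},"required":["targets"]}

```bash
mkdir -p pics; python3 - <<'E'
from workcell import readout,get_image
import cv2,numpy as np
for n in("scene","top"):
    d=get_image(n); cv2.imwrite(f"pics/{n}0.png",d["pixels"][:,:,::-1]); print(n,d["intrinsics"],d["k1"],d["extrinsics"])
o=readout.get_obs();print(o)
E
```

```text
scene [[462.16266636   0.         319.72252846]
 [  0.         462.16266636 194.03822646]
 [  0.           0.           1.        ]] -0.028520143507578095 [[-8.35915782e-01  5.48857346e-01 -6.47606866e-04  4.07481001e+02]
 [ 4.45939932e-01  6.78482614e-01 -5.83779856e-01 -3.16840209e+02]
 [-3.19972472e-01 -4.88279589e-01 -8.11911732e-01  1.38103787e+03]
 [ 0.00000000e+00  0.00000000e+00  0.00000000e+00  1.00000000e+00]]
top [[479.31658132   0.         319.64355046]
 [  0.         479.31658132 196.17342239]
 [  0.           0.           1.        ]] -0.14029840948432035 [[ 9.74666054e-03 -9.99941514e-01 -4.68726996e-03  1.12590424e+02]
 [-9.92718169e-01 -9.11320910e-03 -1.20114887e-01  5.61298706e+02]
 [ 1.20065146e-01  5.82385708e-03 -9.92748933e-01  1.38560533e+03]
 [ 0.00000000e+00  0.00000000e+00  0.00000000e+00  1.00000000e+00]]
{'t': 0.1, 'qpos': array([-1.31501927e+00,  4.23758833e-01,  1.63059486e+00,  3.19784791e-05,
        1.08862436e+00, -1.89837896e-02]), 'qvel': array([-0.00079438, -0.00110536, -0.00073849,  0.00073159, -0.00138694,
        0.00043632]), 'joint_torque': array([-1.05790783e-03, -5.45614636e+01, -2.74324518e+01,  6.44683954e-02,
        1.87581737e-02, -1.44016605e-05]), 'ee_pos': array([ 169.54767166, -601.30357047,  403.99010951]), 'orientation': array([-3.11063015e+00, -4.30025059e-01,  2.12779632e-04]), 'ft_force': array([-0.42336486, -0.17382245,  0.21349062]), 'moment': array([ 0.03421365,  0.06515755, -0.04785002]), 'grasp_force': 0.0, 'width': 88.26777206712497}
```

View pics/scene0.png

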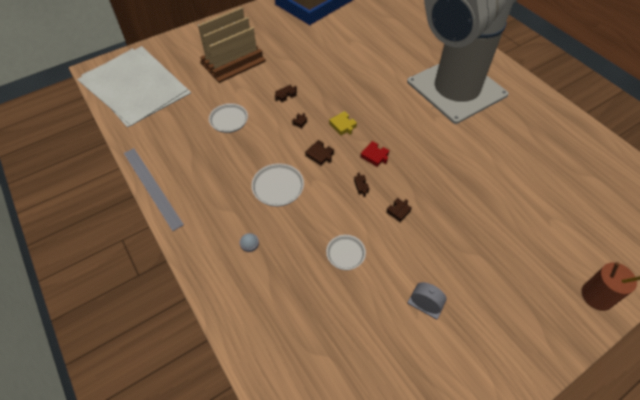

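View pics/top0.png

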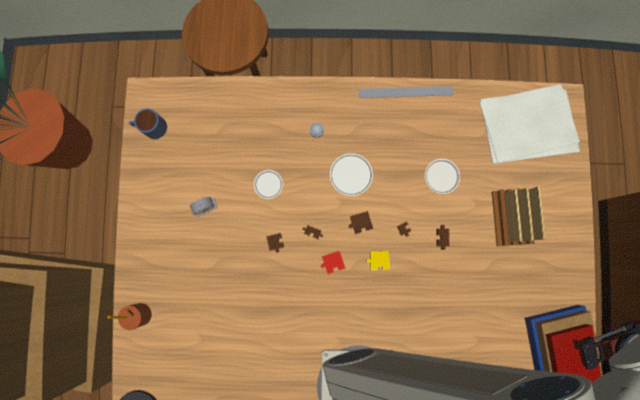

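The top view shows dark pieces at (275,242), (312,231), (361,222), (404,229) and (442,237). The red one is at (333,262) and the yellow at (379,260). The dishes are at (268,184), (351,174) and (442,176), the loupe at (317,130) and the clock at (204,206).

Could be taken for corners:
- Large is (361,222), not red or yellow.
- Medium is (275,242).
- Small is (404,229).
- Edges are (312,231) and (442,237).

I'll check this in a crop and fit the poses.

```bash
cat > h.py <<'E'
import cv2,numpy as np
from workcell import readout,get_image
def proj(d,P):
    E=d["extrinsics"];p=np.atleast_2d(P)@E[:3,:3].T+E[:3,3];s=p[:,:2]/p[:,2:]
    s=s*(1+d["k1"]*(s**2).sum(1,keepdims=True));K=d["intrinsics"];return s*[K[0,0],K[1,1]]+K[:2,2]
def ray(d,uv):
    K=d["intrinsics"];s=(np.asarray(uv,float)-K[:2,2])/[K[0,0],K[1,1]];t=s.copy()
    for _ in range(8): t=s/(1+d["k1"]*(t@t))
    R=d["extrinsics"][:3,:3];c=-R.T@d["extrinsics"][:3,3];v=R.T@np.append(t,1);return c,v/np.linalg.norm(v)
def tri(a,ua,b,ub):   # closest points of two rays: midpoint, gap
    c1,v1=ray(a,ua);c2,v2=ray(b,ub);k=np.linalg.lstsq(np.c_[v1,-v2],c2-c1,rcond=None)[0]
    p,q=c1+k[0]*v1,c2+k[1]*v2;return (p+q)/2,np.linalg.norm(p-q)
def atz(d,uv,z): c,v=ray(d,uv);return c+v*(z-c[2])/v[2]
def blobs(d,kind,amin=15):
    I=d["pixels"].astype(int);m={"dark":I.max(2)<85,"white":I.min(2)>165}[kind].astype(np.uint8)
    n,l,s,c=cv2.connectedComponentsWithStats(m);return [(c[i],s[i]) for i in range(1,n) if amin<s[i][4]<4000]
def corner(s,k,x=0,y=0,a=0,z=0):   # outline, knob of radius ~k/2.
    h=s/2;w={12:14,11:12,10:10}[k]/2
    t=np.linspace(-2.2,2.2,15);r=w;kn=np.c_[h+k-r+r*np.cos(t),r*np.sin(t)]
    P=np.r_[[[-h,-h],[h,-h]],kn,[[h,h],[w,h],[w,h-11],[-w,h-11],[-w,h],[-h,h]]]
    c,q=np.cos(a),np.sin(a);P=P@np.array([[c,q],[-q,c]])+[x,y];return np.c_[P,np.full(len(P),z)]
E
python3 - <<'E'
from h import *
T=get_image("top");S=get_image("scene");np.save("T.npy",T,allow_pickle=True);np.save("S.npy",S,allow_pickle=True)
for k in("dark","white"):
  print(k)
  for n,d in(("top",T),("scene",S)):
    for c,s in blobs(d,k): 
        p=atz(d,c,20 if k=="dark" else 10)
        if 150<p[0]<950 and abs(p[1])<600: print(n,c.round(1),s.tolist(),p.round(0))
a=T["pixels"][210:275,255:455,::-1];b=S["pixels"][80:225,265:420,::-1]
a=cv2.resize(a,None,fx=4,fy=4,interpolation=cv2.INTER_CUBIC);b=cv2.resize(b,None,fx=2.2,fy=2.2,interpolation=cv2.INTER_CUBIC)
c=np.zeros((a.shape[0]+b.shape[0],800,3),np.uint8);c[:a.shape[0],:a.shape[1]]=a;c[a.shape[0]:,:b.shape[1]]=b
cv2.imwrite("pics/crop1.png",c);print(c.shape)
E
```

```text
dark
top [500.6 217.6] [498, 191, 6, 54, 104] [ 502. -432.   20.]
top [368.3 226.1] [365, 223, 7, 6, 22] [474. -28.  20.]
top [401.2 228. ] [398, 223, 9, 11, 22] [ 469. -126.   20.]
top [357.6 228.8] [354, 225, 10, 8, 27] [465.   4.  20.]
top [536.5 229.2] [534, 225, 7, 9, 22] [ 466. -546.   20.]
top [439.9 237.3] [437, 226, 7, 23, 74] [ 442. -242.   20.]
scene [310.4   8.2] [275, 0, 78, 25, 1027] [ 155. -565.   20.]
scene [228.3  53.2] [201, 22, 61, 57, 1046] [ 503. -499.   20.]
scene [246.8  34.9] [243, 33, 8, 5, 16] [ 410. -551.   20.]
scene [233.4  39.9] [229, 38, 10, 6, 19] [ 459. -551.   20.]
scene [241.9  70.5] [219, 60, 46, 22, 97] [ 506. -402.   20.]
scene [285.5  93.2] [275, 86, 22, 16, 233] [ 448. -242.   20.]
scene [299.8 120.7] [293, 114, 14, 14, 135] [ 472. -124.   20.]
scene [319.6 153.1] [306, 141, 28, 24, 415] [491.   4.  20.]
scene [369.5 160.3] [361, 155, 18, 11, 50] [397.  95.  20.]
scene [361.  184.6] [354, 174, 15, 22, 206] [461. 147.  20.]
scene [398.8 209.8] [387, 199, 24, 23, 334] [430. 257.  20.]
scene [425.2 302.6] [411, 284, 32, 30, 379] [532. 470.  20.]
white
top [350.1 174.4] [330, 154, 42, 42, 1291] [630.  26.  10.]
top [440.8 176. ] [425, 159, 32, 35, 827] [ 629. -251.   10.]
top [268. 184.] [254, 170, 28, 29, 553] [599. 275.  10.]
scene [114.6  96. ] [86, 67, 60, 56, 791] [ 868. -519.   10.]
scene [146.6  84. ] [138, 74, 17, 22, 162] [ 769. -517.   10.]
scene [178.1  86.4] [174, 80, 11, 12, 60] [ 695. -454.   10.]
scene [233.1 112.6] [227, 110, 15, 6, 33] [ 608. -264.   10.]
scene [278.4 185.6] [258, 170, 40, 32, 477] [631.  30.  10.]
scene [259.4 184.9] [257, 182, 6, 6, 20] [670.   2.  10.]
scene [345.4 253.1] [332, 241, 28, 25, 509] [600. 278.  10.]
(579, 800, 3)
```

View pics/crop1.png

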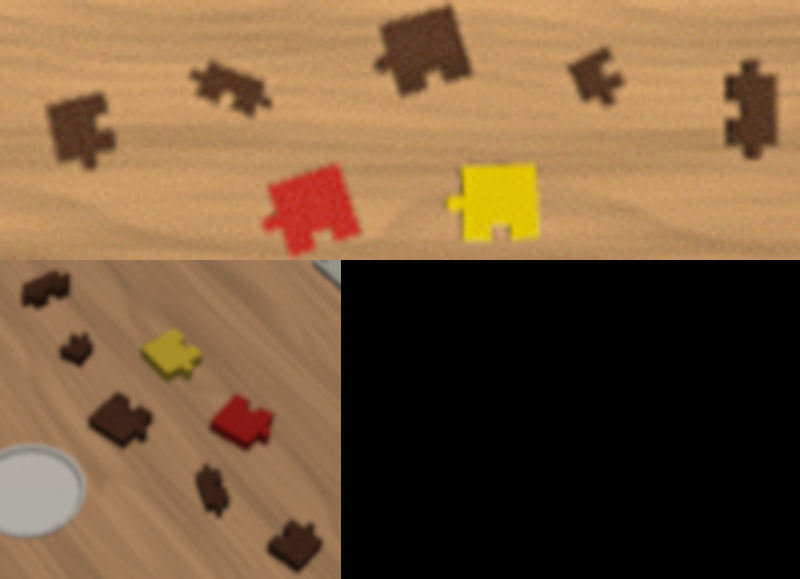

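The crop confirms the choice: large at (361,222), medium at (275,242) and small at (404,229) each have one knob and one socket. The other two dark pieces have two knobs, so they are the edges. Next is a silhouette fit in each view, then triangulation.

```bash
cat >> h.py <<'E'
from scipy.optimize import minimize
Q=8
def render(d,s,k,x,y,a,z0,box):
    u0,v0,w,h=box;m=np.zeros((h*Q,w*Q),np.uint8)
    b,t=[((proj(d,corner(s,k,x,y,a,z))-[u0,v0]+.5)*Q*16-8).round().astype(np.int32) for z in(z0,z0+20)]
    cv2.fillPoly(m,[b],255,shift=4);cv2.fillPoly(m,[t],255,shift=4)
    for i in range(len(b)): cv2.fillPoly(m,[cv2.convexHull(np.array([b[i-1],b[i],t[i],t[i-1]]))],255,shift=4)
    return cv2.resize(cv2.GaussianBlur(m,(0,0),.7*Q),(w,h),interpolation=cv2.INTER_AREA)/255.
def fit(d,s,k,x,y,z0=0,yaws=None,R=17):
    u,v=proj(d,[x,y,z0+10])[0].astype(int);box=(u-R,v-R,2*R,2*R)
    I=d["pixels"][v-R:v+R,u-R:u+R].astype(float).mean(2)
    def f(p):
        m=render(d,s,k,*p[:2],p[2],z0,box).ravel();A=np.c_[m,np.ones(m.size)]
        c,r,*_=np.linalg.lstsq(A,I.ravel(),rcond=None);return np.sqrt(np.mean((I.ravel()-A@c)**2))
    best=None
    for a in (np.arange(0,6.28,.4) if yaws is None else yaws):
        sx=np.array([[0,0,0],[8,0,0],[0,8,0],[0,0,.3]])+[x,y,a]
        r=minimize(f,[x,y,a],method="Nelder-Mead",options=dict(initial_simplex=sx,maxiter=90,xatol=.05,fatol=.005))
        if best is None or r.fun<best.fun: best=r
    return best
def measure(T,S,s,k,x,y,z0=0):
    a=fit(T,s,k,x,y,z0);b=fit(S,s,k,x,y,z0)
    g=[proj(d,[*r.x[:2],z0+10])[0] for d,r in((T,a),(S,b))];P,gap=tri(T,g[0],S,g[1])
    print(s,"top",a.x[:2].round(1),np.degrees(a.x[2]).round(1)%360,round(a.fun,1),"scene",b.x[:2].round(1),np.degrees(b.x[2]).round(1)%360,round(b.fun,1),"mid3D",P.round(1),"gap",gap.round(1));return a,b
E
python3 - <<'E'
from h import *
T=np.load("T.npy",allow_pickle=True).item();S=np.load("S.npy",allow_pickle=True).item()
for s,k,x,y in((56,12,486,-2),(44,11,430,257),(32,10,470,-125)): measure(T,S,s,k,x,y)
for n,x,y in(("L",631,28),("M",625,-252),("S",600,276)):
    g=[]
    for d in(T,S):
        I=cv2.cvtColor(d["pixels"],cv2.COLOR_RGB2HSV).astype(int);m=((I[:,:,1]<60)&(I[:,:,2]>95)).astype(np.uint8)
        u,v=proj(d,[x,y,12])[0].round().astype(int);_,l,_,_=cv2.connectedComponentsWithStats(m)
        c=max(cv2.findContours((l==l[v,u]).astype(np.uint8),0,1)[0],key=len);e=cv2.fitEllipse(c);g.append(e[0]);ax=e[1]
        print(n,np.round(e,1).tolist() if 0 else (np.round(e[0],1),np.round(e[1],1)),atz(d,e[0],13).round(1))
    print(tri(T,g[0],S,g[1]))
E
```

```text
56 top [485.8  -6.6] 107.2 6.3 scene [485.4  -5.5] 107.2 6.9 mid3D [485.5  -6.3   9.3] gap 1.0
44 top [425.8 250.5] 194.5 6.2 scene [425.8 251.8] 194.5 7.5 mid3D [425.5 251.    8.8] gap 1.0
32 top [ 469. -134.] 204.9 5.9 scene [ 468.1 -132.8] 205.9 6.3 mid3D [ 468.4 -133.6    9.6] gap 1.4
L (array([350.9, 174. ]), array([41.9, 42.3])) [631.2  24.3  13. ]
L (array([277.2, 184.4]), array([41.5, 51.5])) [632.3  27.1  13. ]
(array([631.43991185,  24.29511181,   9.4255876 ]), np.float64(0.8221952791658389))
M (array([442.1, 175.8]), array([33.9, 34.7])) [ 628.6 -254.5   13. ]
M (array([228. , 117.6]), array([27.7, 38.1])) [ 629.8 -251.2   13. ]
(array([ 628.87423402, -255.18912209,    9.25493721]), np.float64(0.7752954665452487))
S (array([267.7, 183.8]), array([28.1, 28.6])) [599.1 275.3  13. ]
S (array([345.5, 251.9]), array([34.3, 38.5])) [599.6 276.8  13. ]
(array([599.11545465, 275.70300673,  11.03952431]), np.float64(0.6459315594850689))
```

Fits agree between views to about 1 mm. Mid-height is about 9 mm against 10 expected, and the rims are at 9–11 mm, with sizes as described. The order is large, then medium, then small. Moving now to above the large piece, turning +91.5° so the closing line is at 17.2°.

Call:
step_arm:
  targets:
    - [[0.253,0.476,-0.12,0,0,0.915,0.85],[0.253,0.476,-0.12,0,0,0.915,0.85],[0.253,0.476,-0.12,0,0,0.915,0.85],[0.253,0.476,-0.12,0,0,0.915,0.85],[0.253,0.476,-0.12,0,0,0.915,0.85]]

```text
t: 0.82
ee_pos: [233.2, -481.7, 374.4]
orientation: [-3.003, -0.923, -0.0]
ft_force: [0.3, -0.0, -1.0]
width: 74.8
grasp_force: 0.0
```

Tracking is good, so I'll continue.

Call:
step_arm:
  targets:
    - [[0.253,0.476,-0.12,0,0,0.915,0.85],[0.253,0.476,-0.12,0,0,0.915,0.85],[0.253,0.476,-0.12,0,0,0.915,0.85],[0.253,0.476,-0.12,0,0,0.915,0.85],[0.253,0.476,-0.12,0,0,0.915,0.85]]

```text
t: 1.45
ee_pos: [296.4, -362.7, 344.5]
orientation: [2.818, 1.388, 0.0]
ft_force: [0.1, 0.3, -0.6]
width: 74.8
grasp_force: 0.0
```

Call:
step_arm:
  targets:
    - [[0.253,0.476,-0.12,0,0,0.915,0.85],[0.253,0.476,-0.12,0,0,0.915,0.85],[0.253,0.476,-0.12,0,0,0.915,0.85],[0.253,0.476,-0.12,0,0,0.915,0.85],[0.253,0.476,-0.12,0,0,0.915,0.85]]

```text
t: 2.08
ee_pos: [359.7, -243.7, 314.5]
orientation: [2.561, 1.819, 0.0]
ft_force: [0.2, -0.7, 0.1]
width: 74.4
grasp_force: 0.0
```

Call:
step_arm:
  targets:
    - [[0.253,0.476,-0.12,0,0,0.915,0.85],[0.253,0.476,-0.12,0,0,0.915,0.85],[0.253,0.476,-0.12,0,0,0.915,0.85],[0.253,0.476,-0.12,0,0,0.915,0.85],[0.253,0.476,-0.12,0,0,0.915,0.85]]

```text
t: 2.7
ee_pos: [423.0, -124.7, 284.5]
orientation: [2.239, 2.203, 0.0]
ft_force: [0.2, -0.3, -1.0]
width: 74.6
grasp_force: 0.0
```

Call:
step_arm:
  targets:
    - [[0.253,0.476,-0.12,0,0,0.915,0.85],[0.253,0.476,-0.12,0,0,0.915,0.85],[0.253,0.476,-0.12,0,0,0.915,0.85],[0.253,0.476,-0.12,0,0,0.915,0.85],[0.253,0.476,-0.12,0,0,0.915,0.85]]

```text
t: 3.32
ee_pos: [486.3, -5.7, 254.4]
orientation: [1.861, 2.531, 0.0]
ft_force: [1.0, 0.3, 0.2]
width: 74.8
grasp_force: 0.0
```

Call:
step_arm:
  targets:
    - [[0,0,-0.4,0,0,0,0.85],[0,0,-0.4,0,0,0,0.85],[0,0,-0.3,0,0,0,0.85],[0,0,-0.2,0,0,0,0.85],[0,0,-0.06,0,0,0,0.85]]

```text
t: 3.95
ee_pos: [485.8, -6.6, 186.2]
orientation: [-1.863, -2.529, 0.001]
ft_force: [-0.3, 0.0, -0.2]
width: 74.7
grasp_force: 0.0
```

Call:
step_arm:
  targets:
    - [[0,0,0,0,0,0,0.75],[0,0,0,0,0,0,0.65],[0,0,0,0,0,0,0.55],[0,0,0,0,0,0,0.4],[0,0,0,0,0,0,0.4]]

```text
t: 4.58
ee_pos: [486.1, -6.5, 187.1]
orientation: [1.863, 2.529, 0.001]
ft_force: [-0.2, -1.3, 6.5]
width: 55.6
grasp_force: 30.0
```

Call:
step_arm:
  targets:
    - [[0,0,0.15,0,0,0,0.4],[0,0,0.25,0,0,0,0.4],[0,0,0.4,0,0,0,0.4],[0,0,0.3,0,0,0,0.4],[0,0,0,0,0,0,0.4]]

```text
t: 5.2
ee_pos: [486.3, -6.5, 243.0]
orientation: [1.862, 2.528, 0.002]
ft_force: [-0.5, 0.8, -1.1]
width: 55.7
grasp_force: 30.0
```

```bash
python3 - <<'E'
from h import *
S=get_image("scene");T=get_image("top")
o=readout.get_obs();print(o["ee_pos"],o["width"],o["grasp_force"],o["ft_force"])
u,v=proj(S,[486,-6,60])[0].astype(int)
cv2.imwrite("pics/lift1.png",cv2.resize(S["pixels"][v-60:v+60,u-80:u+80,::-1],None,fx=4,fy=4,interpolation=2));print(u,v)
E
```

```text
[485.7653806   -6.52048688 241.75858885] 55.52869294369585 29.99983459711075 [-0.0789946   0.14266618 -0.26573049]
318 139
```

View pics/lift1.png

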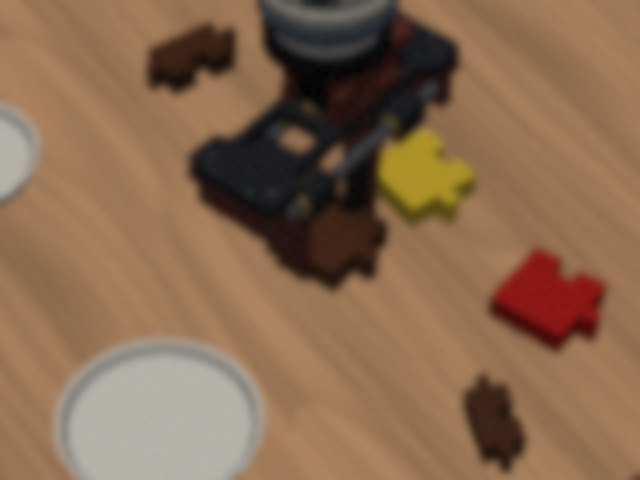

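The lift worked: the crop shows the large piece level between the fingers near (330,240) of the crop. Now to dish_large.

Call:
step_arm:
  targets:
    - [[0.4,0.09,0,0,0,0,0.4],[0.7,0.15,0,0,0,0,0.4],[0.8,0.17,0,0,0,0,0.4],[0.6,0.14,0,0,0,0,0.4],[0.412,0.09,0,0,0,0,0.4]]

```text
t: 5.92
ee_pos: [632.5, 25.8, 240.5]
orientation: [-1.862, -2.529, 0.001]
ft_force: [0.9, -0.2, -0.4]
width: 55.7
grasp_force: 30.0
```

Call:
step_arm:
  targets:
    - [[0,0,-0.2,0,0,0,0.4],[0,0,-0.25,0,0,0,0.4],[0,0,-0.2,0,0,0,0.4],[0,0,-0.15,0,0,0,0.4],[0,0,0,0,0,0,0.4]]

```text
t: 6.55
ee_pos: [631.0, 25.3, 200.9]
orientation: [-1.863, -2.528, 0.001]
ft_force: [0.3, 1.0, 0.3]
width: 55.7
grasp_force: 30.0
```

Lower 8.5 mm slowly.

Call:
step_arm:
  targets:
    - [[0,0,-0.07,0,0,0,0.4],[0,0,-0.05,0,0,0,0.4],[0,0,-0.03,0,0,0,0.4],[0,0,-0.02,0,0,0,0.4],[0,0,0,0,0,0,0.4]]

```text
t: 7.18
ee_pos: [631.5, 25.5, 193.2]
orientation: [-1.863, -2.529, 0.0]
ft_force: [0.2, 0.4, -0.2]
width: 55.6
grasp_force: 30.0
```

Call:
step_arm:
  targets:
    - [[0,0,-0.01,0,0,0,0.4],[0,0,-0.01,0,0,0,0.4],[0,0,-0.005,0,0,0,0.4],[0,0,0,0,0,0,0.4],[0,0,0,0,0,0,0.4]]

```text
t: 7.8
ee_pos: [631.5, 25.5, 192.2]
orientation: [1.863, 2.529, 0.0]
ft_force: [-1.9, -0.9, 4.9]
width: 55.6
grasp_force: 30.0
```

Contact at 4.9 N. I'll open slowly to about 72 mm, then rise.

Call:
step_arm:
  targets:
    - [[0,0,0,0,0,0,0.66],[0,0,0,0,0,0,0.7],[0,0,0,0,0,0,0.75],[0,0,0,0,0,0,0.78],[0,0,0,0,0,0,0.78]]

```text
t: 8.43
ee_pos: [631.5, 25.5, 191.8]
orientation: [-1.863, -2.529, 0.0]
ft_force: [0.1, -0.6, 0.2]
width: 68.6
grasp_force: 0.0
```

Call:
step_arm:
  targets:
    - [[0,0,0.1,0,0,0,0.78],[0,0,0.3,0,0,0,0.78],[0,0,0.5,0,0,0,0.78],[0,0,0.5,0,0,0,0.78],[0,0,0.4,0,0,0,0.78]]

```text
t: 9.05
ee_pos: [631.7, 25.5, 284.1]
orientation: [1.862, 2.528, 0.002]
ft_force: [0.1, -0.4, 0.2]
width: 68.8
grasp_force: 0.0
```

Call:
step_arm:
  targets:
    - [[-0.165,0.18,-0.024,0,0,-0.928,0.7],[-0.165,0.18,-0.024,0,0,-0.928,0.7],[-0.165,0.18,-0.024,0,0,-0.928,0.7],[-0.165,0.18,-0.024,0,0,-0.928,0.7],[-0.165,0.18,-0.024,0,0,-0.928,0.7]]

```text
t: 9.68
ee_pos: [590.0, 70.7, 276.7]
orientation: [2.249, 2.193, 0.001]
ft_force: [0.9, -0.8, -0.5]
width: 61.6
grasp_force: 0.0
```

Call:
step_arm:
  targets:
    - [[-0.165,0.18,-0.024,0,0,-0.928,0.7],[-0.165,0.18,-0.024,0,0,-0.928,0.7],[-0.165,0.18,-0.024,0,0,-0.928,0.7],[-0.165,0.18,-0.024,0,0,-0.928,0.7],[-0.165,0.18,-0.024,0,0,-0.928,0.7]]

```text
t: 10.3
ee_pos: [548.8, 115.8, 270.6]
orientation: [2.573, 1.802, 0.001]
ft_force: [0.8, 0.8, -0.1]
width: 61.1
grasp_force: 0.0
```

Call:
step_arm:
  targets:
    - [[-0.165,0.18,-0.024,0,0,-0.928,0.7],[-0.165,0.18,-0.024,0,0,-0.928,0.7],[-0.165,0.18,-0.024,0,0,-0.928,0.7],[-0.165,0.18,-0.024,0,0,-0.928,0.7],[-0.165,0.18,-0.024,0,0,-0.928,0.7]]

```text
t: 10.92
ee_pos: [507.5, 160.8, 264.6]
orientation: [2.83, 1.363, 0.001]
ft_force: [0.1, 0.2, 0.4]
width: 61.6
grasp_force: 0.0
```

Call:
step_arm:
  targets:
    - [[-0.165,0.18,-0.024,0,0,-0.928,0.7],[-0.165,0.18,-0.024,0,0,-0.928,0.7],[-0.165,0.18,-0.024,0,0,-0.928,0.7],[-0.165,0.18,-0.024,0,0,-0.928,0.7],[-0.165,0.18,-0.024,0,0,-0.928,0.7]]

```text
t: 11.55
ee_pos: [466.3, 205.8, 258.6]
orientation: [-3.013, -0.889, -0.001]
ft_force: [-0.4, -0.5, 1.0]
width: 61.4
grasp_force: 0.0
```

Call:
step_arm:
  targets:
    - [[-0.165,0.18,-0.024,0,0,-0.928,0.7],[-0.165,0.18,-0.024,0,0,-0.928,0.7],[-0.165,0.18,-0.024,0,0,-0.928,0.7],[-0.165,0.18,-0.024,0,0,-0.928,0.7],[-0.165,0.18,-0.024,0,0,-0.928,0.7]]

```text
t: 12.18
ee_pos: [425.1, 250.8, 252.6]
orientation: [-3.117, -0.392, -0.001]
ft_force: [-0.1, -0.4, 0.3]
width: 61.3
grasp_force: 0.0
```

```bash
python3 - <<'E'
from h import *
T=get_image("top");S=get_image("scene")
o=readout.get_obs();r=o["orientation"];print(o["ee_pos"],r,np.degrees(2*np.arctan2(r[1],r[0]))-90,o["width"])
u,v=proj(T,[631,25,20])[0].astype(int)
a=cv2.resize(T["pixels"][v-30:v+30,u-40:u+40,::-1],None,fx=5,fy=5,interpolation=2)
u,v=proj(S,[631,25,20])[0].astype(int)
b=cv2.resize(S["pixels"][v-30:v+30,u-40:u+40,::-1],None,fx=5,fy=5,interpolation=2)
cv2.imwrite("pics/placed1.png",np.hstack([a,b]))
measure(T,S,56,12,631,25,5)
E
```

```text
[424.72597739 250.98004463 252.45162368] [-3.11640116e+00 -3.96030657e-01 -2.12915816e-04] -435.51540218529647 61.98341608152704
56 top [630.1  25.2] 107.2 19.8 scene [629.3  25.9] 106.7 16.4 mid3D [629.7  25.5  15. ] gap 1.1
```

View pics/placed1.png

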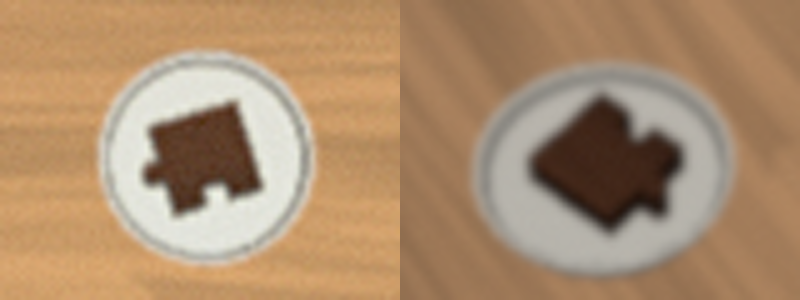

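Both views show the large piece flat and centred in its dish (mid-height 15 mm, as expected). Next I descend on the medium piece, slightly higher because the tips swing down on closing.

Call:
step_arm:
  targets:
    - [[0.02,0,-0.4,0,0,0,0.7],[0,0,-0.4,0,0,0,0.7],[0,0,-0.27,0,0,0,0.7],[0,0,-0.15,0,0,0,0.7],[0,0,-0.06,0,0,0,0.7]]

```text
t: 12.9
ee_pos: [426.3, 250.4, 187.7]
orientation: [3.117, 0.395, -0.0]
ft_force: [-0.2, 0.2, 0.4]
width: 61.6
grasp_force: 0.0
```

Call:
step_arm:
  targets:
    - [[0,0,0,0,0,0,0.6],[0,0,0,0,0,0,0.5],[0,0,0,0,0,0,0.4],[0,0,0,0,0,0,0.3],[0,0,0,0,0,0,0.3]]

```text
t: 13.52
ee_pos: [426.4, 250.6, 188.3]
orientation: [-3.116, -0.395, -0.001]
ft_force: [-1.5, -0.5, 5.6]
width: 43.9
grasp_force: 30.0
```

Call:
step_arm:
  targets:
    - [[0,0,0.15,0,0,0,0.3],[0,0,0.3,0,0,0,0.3],[0,0,0.45,0,0,0,0.3],[0,0,0.45,0,0,0,0.3],[0,0,0.25,0,0,0,0.3]]

```text
t: 14.15
ee_pos: [426.4, 250.6, 269.7]
orientation: [-3.116, -0.395, -0.003]
ft_force: [-0.3, -0.4, -1.3]
width: 43.8
grasp_force: 30.0
```

Call:
step_arm:
  targets:
    - [[0.1,-0.25,0,0,0,0,0.3],[0.2,-0.5,0,0,0,0,0.3],[0.3,-0.75,0,0,0,0,0.3],[0.3,-0.75,0,0,0,0,0.3],[0.3,-0.75,0,0,0,0,0.3]]

```text
t: 14.78
ee_pos: [486.3, 98.5, 267.1]
orientation: [3.117, 0.395, -0.002]
ft_force: [0.6, -0.2, -0.4]
width: 43.7
grasp_force: 30.0
```

Call:
step_arm:
  targets:
    - [[0.3,-0.75,0,0,0,0,0.3],[0.3,-0.75,0,0,0,0,0.3],[0.3,-0.75,0,0,0,0,0.3],[0.3,-0.75,0,0,0,0,0.3],[0.3,-0.75,0,0,0,0,0.3]]

```text
t: 15.4
ee_pos: [561.0, -89.2, 266.9]
orientation: [-3.116, -0.394, 0.003]
ft_force: [1.0, 0.9, -0.0]
width: 43.8
grasp_force: 30.0
```

Call:
step_arm:
  targets:
    - [[0.3,-0.75,0,0,0,0,0.3],[0.3,-0.75,0,0,0,0,0.3],[0.3,-0.75,0,0,0,0,0.3],[0.3,-0.75,0,0,0,0,0.3],[0.15,-0.33,0,0,0,0,0.3]]

```text
t: 16.02
ee_pos: [628.4, -256.0, 266.8]
orientation: [-3.117, -0.392, 0.002]
ft_force: [0.3, 0.2, -0.2]
width: 43.7
grasp_force: 30.0
```

Call:
step_arm:
  targets:
    - [[0.01,0.03,-0.3,0,0,0,0.3],[0,0.02,-0.45,0,0,0,0.3],[0,0,-0.35,0,0,0,0.3],[0,0,-0.2,0,0,0,0.3],[0,0,-0.08,0,0,0,0.3]]

```text
t: 16.65
ee_pos: [629.1, -250.5, 197.9]
orientation: [-3.116, -0.396, 0.002]
ft_force: [-0.4, -0.3, -0.1]
width: 43.6
grasp_force: 30.0
```

Call:
step_arm:
  targets:
    - [[0,0,-0.02,0,0,0,0.3],[0,0,0,0,0,0,0.3],[0,0,0,0,0,0,0.3],[0,0,0,0,0,0,0.3],[0,0,0,0,0,0,0.3]]

```text
t: 17.27
ee_pos: [629.2, -251.1, 198.1]
orientation: [3.117, 0.395, 0.0]
ft_force: [-0.3, 0.8, -0.1]
width: 43.8
grasp_force: 30.0
```

Call:
step_arm:
  targets:
    - [[0,-0.04,-0.03,0,0,0,0.3],[0,0,-0.03,0,0,0,0.3],[0,0,-0.02,0,0,0,0.3],[0,0,-0.01,0,0,0,0.3],[0,0,0,0,0,0,0.3]]

```text
t: 17.9
ee_pos: [629.2, -253.0, 193.4]
orientation: [3.117, 0.395, 0.0]
ft_force: [0.2, -1.0, 0.3]
width: 43.6
grasp_force: 30.0
```

Call:
step_arm:
  targets:
    - [[0,0,-0.005,0,0,0,0.3],[0,0,-0.005,0,0,0,0.3],[0,0,0,0,0,0,0.3],[0,0,0,0,0,0,0.3],[0,0,0,0,0,0,0.3]]

```text
t: 18.52
ee_pos: [629.3, -253.0, 193.4]
orientation: [3.117, 0.395, 0.0]
ft_force: [-2.2, 1.4, 5.1]
width: 43.8
grasp_force: 30.0
```

Call:
step_arm:
  targets:
    - [[0,0,0,0,0,0,0.53],[0,0,0,0,0,0,0.57],[0,0,0,0,0,0,0.62],[0,0,0,0,0,0,0.64],[0,0,0,0,0,0,0.64]]

```text
t: 19.15
ee_pos: [629.2, -253.0, 192.9]
orientation: [-3.117, -0.395, 0.0]
ft_force: [-0.0, 0.7, 0.2]
width: 56.3
grasp_force: 0.0
```

Call:
step_arm:
  targets:
    - [[0,0,0.1,0,0,0,0.64],[0,0,0.3,0,0,0,0.64],[0,0,0.5,0,0,0,0.64],[0,0,0.5,0,0,0,0.64],[0,0,0.4,0,0,0,0.64]]

```text
t: 19.77
ee_pos: [629.5, -253.1, 285.2]
orientation: [3.116, 0.395, 0.003]
ft_force: [0.5, -0.6, 0.4]
width: 56.4
grasp_force: 0.0
```

Call:
step_arm:
  targets:
    - [[-0.643,0.478,-0.12,0,0,0.525,0.55],[-0.643,0.478,-0.12,0,0,0.525,0.55],[-0.643,0.478,-0.12,0,0,0.525,0.55],[-0.643,0.478,-0.12,0,0,0.525,0.55],[-0.643,0.478,-0.12,0,0,0.525,0.55]]

```text
t: 20.4
ee_pos: [467.5, -132.9, 253.6]
orientation: [3.067, 0.68, 0.001]
ft_force: [0.6, 1.0, 1.0]
width: 48.4
grasp_force: 0.0
```

```bash
python3 - <<'E'
from h import *
T=get_image("top");S=get_image("scene")
o=readout.get_obs();r=o["orientation"];print(o["ee_pos"],(np.degrees(2*np.arctan2(r[1],r[0]))-90)%180,o["width"])
im=[]
for d in(T,S):
    u,v=proj(d,[629,-253,20])[0].astype(int);im.append(cv2.resize(d["pixels"][v-30:v+30,u-40:u+40,::-1],None,fx=5,fy=5,interpolation=2))
cv2.imwrite("pics/placed2.png",np.hstack(im))
measure(T,S,44,11,629,-253,5)
E
```

```text
[ 464.94878959 -131.58465328  252.62739318] 115.04519530544201 48.47647086182629
44 top [ 628.3 -252.7] 194.5 27.7 scene [ 627.2 -252.6] 193.3 21.6 mid3D [ 627.8 -252.2   15.8] gap 1.0
```

View pics/placed2.png

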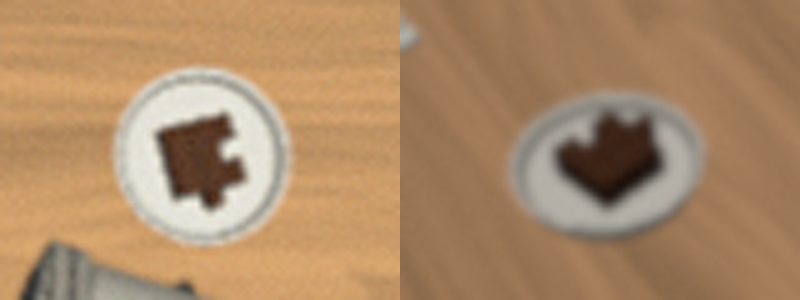

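The medium piece lies flat and centred in its dish. Next I let the arm settle while partly lowering over the small piece.

Call:
step_arm:
  targets:
    - [[0,0,-0.3,0,0,0,0.55],[0,0,-0.3,0,0,0,0.55],[0,0,-0.15,0,0,0,0.55],[0,0,0,0,0,0,0.55],[0,0,0,0,0,0,0.55]]

```text
t: 21.12
ee_pos: [468.7, -133.7, 215.4]
orientation: [-3.067, -0.678, 0.0]
ft_force: [-0.1, 0.2, 0.4]
width: 48.3
grasp_force: 0.0
```

Call:
step_arm:
  targets:
    - [[0,0,-0.2,0,0,0,0.55],[0,0,-0.18,0,0,0,0.55],[0,0,-0.1,0,0,0,0.55],[0,0,-0.04,0,0,0,0.55],[0,0,0,0,0,0,0.55]]

```text
t: 21.75
ee_pos: [468.4, -133.5, 189.3]
orientation: [-3.067, -0.679, 0.0]
ft_force: [0.0, -0.4, 0.9]
width: 48.3
grasp_force: 0.0
```

Call:
step_arm:
  targets:
    - [[0,0,0,0,0,0,0.45],[0,0,0,0,0,0,0.37],[0,0,0,0,0,0,0.28],[0,0,0,0,0,0,0.2],[0,0,0,0,0,0,0.2]]

```text
t: 22.38
ee_pos: [468.5, -133.5, 189.6]
orientation: [3.067, 0.678, 0.0]
ft_force: [-0.5, 0.2, 4.1]
width: 31.5
grasp_force: 30.0
```

Call:
step_arm:
  targets:
    - [[0,0,0.15,0,0,0,0.2],[0,0,0.3,0,0,0,0.2],[0,0,0.45,0,0,0,0.2],[0,0,0.45,0,0,0,0.2],[0,0,0.25,0,0,0,0.2]]

```text
t: 23.0
ee_pos: [468.7, -133.6, 271.3]
orientation: [3.066, 0.678, 0.003]
ft_force: [0.6, -0.2, -0.4]
width: 31.6
grasp_force: 30.0
```

Call:
step_arm:
  targets:
    - [[0.08,0.25,0,0,0,0,0.2],[0.16,0.5,0,0,0,0,0.2],[0.24,0.75,0,0,0,0,0.2],[0.24,0.75,0,0,0,0,0.2],[0.24,0.75,0,0,0,0,0.2]]

```text
t: 23.62
ee_pos: [516.4, 18.4, 268.6]
orientation: [-3.067, -0.679, 0.002]
ft_force: [0.2, -0.7, 0.0]
width: 31.8
grasp_force: 30.0
```

Call:
step_arm:
  targets:
    - [[0.24,0.75,0,0,0,0,0.2],[0.24,0.75,0,0,0,0,0.2],[0.24,0.75,0,0,0,0,0.2],[0.24,0.75,0,0,0,0,0.2],[0.24,0.75,0,0,0,0,0.2]]

```text
t: 24.25
ee_pos: [576.1, 206.1, 268.3]
orientation: [3.067, 0.679, -0.003]
ft_force: [0.7, -0.5, -0.5]
width: 31.8
grasp_force: 30.0
```

Call:
step_arm:
  targets:
    - [[0.21,0.65,0,0,0,0,0.2],[0.16,0.5,0,0,0,0,0.2],[0.09,0.29,0,0,0,0,0.2],[0,0,0,0,0,0,0.2],[0,0,0,0,0,0,0.2]]

```text
t: 24.88
ee_pos: [599.0, 275.3, 269.0]
orientation: [3.067, 0.678, -0.002]
ft_force: [-0.2, -0.3, -0.4]
width: 31.5
grasp_force: 30.0
```

Contact is expected at a TCP height of about 194.6. Lowering to 199 first.

Call:
step_arm:
  targets:
    - [[0,0.01,-0.3,0,0,0,0.2],[0,0,-0.45,0,0,0,0.2],[0,0,-0.4,0,0,0,0.2],[0,0,-0.25,0,0,0,0.2],[0,0,0,0,0,0,0.2]]

```text
t: 25.5
ee_pos: [599.0, 276.2, 197.7]
orientation: [3.067, 0.678, -0.004]
ft_force: [-0.3, 1.0, 0.2]
width: 31.5
grasp_force: 30.0
```

Call:
step_arm:
  targets:
    - [[0,0,0,0,0,0,0.2],[0,0,0,0,0,0,0.2],[0,0,0,0,0,0,0.2],[0,0,0,0,0,0,0.2],[0,0,0,0,0,0,0.2]]

```text
t: 26.12
ee_pos: [599.5, 276.5, 199.6]
orientation: [-3.067, -0.679, -0.0]
ft_force: [0.2, 0.1, 0.4]
width: 31.4
grasp_force: 30.0
```

Call:
step_arm:
  targets:
    - [[0,0,-0.03,0,0,0,0.2],[0,0,-0.03,0,0,0,0.2],[0,0,-0.02,0,0,0,0.2],[0,0,-0.01,0,0,0,0.2],[0,0,0,0,0,0,0.2]]

```text
t: 26.75
ee_pos: [599.4, 276.5, 194.8]
orientation: [-3.067, -0.678, 0.0]
ft_force: [0.2, 0.2, 0.3]
width: 31.6
grasp_force: 30.0
```

Call:
step_arm:
  targets:
    - [[0,0,-0.007,0,0,0,0.2],[0,0,-0.007,0,0,0,0.2],[0,0,0,0,0,0,0.2],[0,0,0,0,0,0,0.2],[0,0,0,0,0,0,0.2]]

```text
t: 27.38
ee_pos: [599.5, 276.5, 194.7]
orientation: [-3.067, -0.678, -0.0]
ft_force: [-1.3, -0.9, 5.8]
width: 31.6
grasp_force: 30.0
```

Call:
step_arm:
  targets:
    - [[0,0,0,0,0,0,0.39],[0,0,0,0,0,0,0.43],[0,0,0,0,0,0,0.46],[0,0,0,0,0,0,0.48],[0,0,0,0,0,0,0.48]]

```text
t: 28.0
ee_pos: [599.5, 276.5, 194.2]
orientation: [3.067, 0.679, -0.0]
ft_force: [-0.3, 0.3, 0.0]
width: 42.3
grasp_force: 0.0
```

Call:
step_arm:
  targets:
    - [[0,0,0.1,0,0,0,0.48],[0,0,0.3,0,0,0,0.48],[0,0,0.5,0,0,0,0.48],[0,0,0.6,0,0,0,0.48],[0,0,0.5,0,0,0,0.48]]

```text
t: 28.62
ee_pos: [599.6, 276.6, 296.7]
orientation: [-3.067, -0.678, -0.003]
ft_force: [0.0, -0.5, 0.6]
width: 42.3
grasp_force: 0.0
```

Call:
step_arm:
  targets:
    - [[-0.4,0,0.2,0,0,0,0.48],[-0.8,0,0.2,0,0,0,0.48],[-0.8,0,0.2,0,0,0,0.48],[-0.6,0,0.2,0,0,0,0.48],[-0.4,0,0,0,0,0,0.48]]

```text
t: 29.25
ee_pos: [448.5, 276.6, 335.9]
orientation: [-3.067, -0.679, -0.004]
ft_force: [0.3, 0.3, -0.3]
width: 42.1
grasp_force: 0.0
```

```bash
python3 - <<'E'
from h import *
T=get_image("top");S=get_image("scene")
for s,k,x,y in((56,12,630,25),(44,11,629,-253),(32,10,599,276)): measure(T,S,s,k,x,y,5)
im=[]
for d in(T,S):
    u,v=proj(d,[600,276,20])[0].astype(int);im.append(cv2.resize(d["pixels"][v-30:v+30,u-40:u+40,::-1],None,fx=5,fy=5,interpolation=2))
t=cv2.resize(T["pixels"][110:290,180:480,::-1],(480,288));c=np.zeros((588,800,3),np.uint8);c[:300]=np.hstack(im);c[300:,:480]=t
cv2.imwrite("pics/end.png",c)
E
```

```text
56 top [630.1  25.2] 107.2 18.8 scene [629.6  25.9] 107.1 17.4 mid3D [629.8  25.4  14.7] gap 0.8
44 top [ 628.5 -252.6] 194.0 27.5 scene [ 627.7 -253.1] 193.6 22.2 mid3D [ 628.1 -252.3   16. ] gap 0.4
32 top [598.7 276.4] 205.9 33.1 scene [598.8 277.7] 206.4 20.0 mid3D [598.6 276.8  13.7] gap 0.8
```

View pics/end.png

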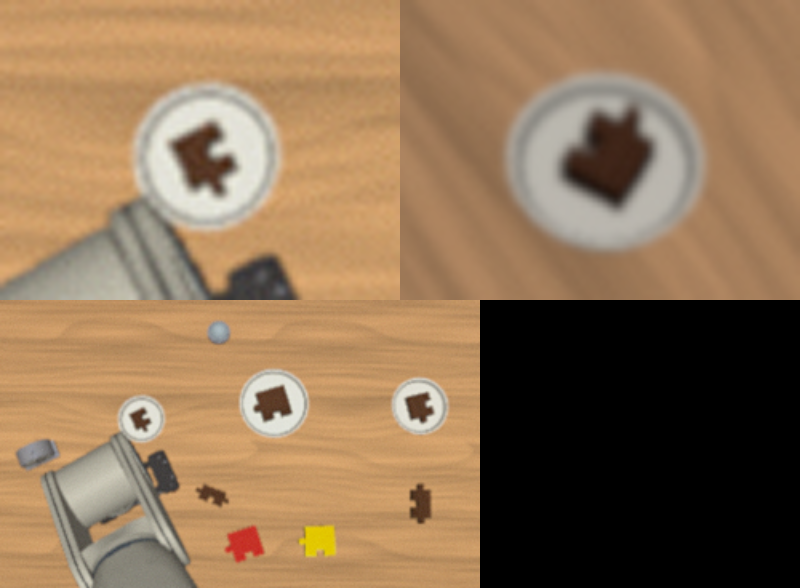

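All three pieces are flat and centred in their own dishes. In the overview the small is at (140,419), the large at (274,403) and the medium at (420,406). The edges, loupe and clock are undisturbed, so I'm handing in.

```bash
python3 -c "
from workcell import ctrl;print(ctrl.close_job())"
```

```text
the job is handed in; nothing more can be done
None
```

The large, medium and small corner pieces are each in the dish of their own size, flat and within about 2 mm of the middle by the last camera check; the job was handed in at about 29 s.

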